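# Take the bayonet cover off the filter holder

## Task

Open the filter holder so that its filter can be changed: press the bar-handled cover well down against its spring, give it a quarter turn anticlockwise (seen from above) while it is down, and lift it straight off. Stand the cover upright in the middle of the round rubber pad, bar on top, and let go; leave the screw-top tub standing where it is.

Things in the scene. Friction and masses are not known exactly. Their poses are not given: they have to be found in the camera images.
- holder: Dark steel round pot, 92 mm across, 51 high, fixed; origin: centre of underside. Two lips hold the cover's lugs. Catches block turning until the cover is down 4 mm (press 6, bottoms at 8); spring 8 N at rest, 12 N bottomed. Stops block clockwise turns. With the bar 63 to 110 deg (best 85) anticlockwise of the holder's x axis the lugs are in the gaps and it lifts off; stop at 110.
- cover_bar (a point): Centre of the grip bar on the loose aluminium cover (0.35 kg): 46 mm long (x), 14 thick (y), 40 tall (z up); 20 mm below it is the cover's round top (60 mm across, 2 mm above the lips), 47 mm below it the flat underside (58 across). Lugs at +x and -x reach 38 mm from the axis. At the start the bar lies along the holder's x within 3 deg, this point 73 mm above the desk on the holder's axis.
- pad: Flat round black rubber pad, 130 mm in diameter, 4 mm thick, fixed on the desk. Origin at the centre of its underside.
- tub: Bystander: round white plastic tub with a ribbed blue screw lid, 63 mm in diameter, 68 mm tall, with no bar on top. Origin at the centre of its underside.

How it is judged (in metres and radians):
On the way, in this order (a step that is already met when the one before it is completed fails the run):
1. the cover has been pressed down at least 3 mm while still within 11 degrees of its locked position (z of cover_bar in the frame of holder below 0.07 m and angle between the x axis of cover_bar and the x axis of holder, either way round below 0.2 rad and horizontal distance between cover_bar and holder below 0.01 m), for 0.05 s.
2. the cover has been turned to within 27 degrees of a quarter turn while still in the holder (angle between the x axis of cover_bar and the y axis of holder, either way round below 0.47 rad and horizontal distance between cover_bar and holder below 0.01 m and z of cover_bar in the frame of holder below 0.088 m), for 0.05 s.
At the end, for the whole second after the job is handed in: The cover stands upright (within 10 degrees) at rest on the rubber pad, its axis within 36 mm of the pad's centre (underside wholly on the pad), bar on top (horizontal distance between cover_bar and pad below 0.036 m and z of cover_bar in the frame of pad between 0.045 and 0.057 m and angle between cover_bar's own z axis and vertical below 0.17 rad and linear speed of cover below 0.02 m/s); the robot touches nothing.
It fails at once if the tub is moved more than 20 mm or tipped (distance of tub from where it was at the start of the episode above 0.02 m or angle between tub's own z axis and vertical above 0.35 rad).
It also fails if it takes over 45 s, if anything falls off the work surface, if the arm or the gripper's body presses on something with over 40 N, if the wrist force passes 120 N, or if a joint passes its speed limit or range.

## Robot

A 6-joint arm with a two-finger parallel gripper is mounted at the origin on a cart in front of the work surface, level with it; the furniture and walls round the work are solid. World frame = base frame: x ahead of the robot, y to its left, z up, the work surface at z = 0. Lengths are in mm, angles in degrees, forces in N, time in s.
With the tool pointing down it reaches from about 300 to 850 mm from the base axis. Payload 4.2 kg.
Tool frame: the origin (TCP) lies midway between the tips of the shut fingers; the grasp point (between the pads) lies 19 mm behind it; x points along the fingers, y is the direction in which the jaws open and shut, and the axes are right-handed (so a half turn about x gives the same grasp; the last joint's range is limited). The gripper opens to 91 mm and grips with 3 to 60 N. Pads are 32 mm wide; open, the fingers measure 118 mm over their backs; the gripper's body (76 mm by 178 mm) begins 60 mm behind the grasp point.
Start: joints at [-71.104, 18.312, 89.639, -0, 72.044, -1.146], TCP at [197.062, -540.194, 213.976] pointing down, gripper open.
Joint ranges: [-177.97, 177.97], [-48.28, 115.42], [12.27, 149.76], [-77.06, 257.06], [2.81, 150.46], [-146.56, 146.56]. Speed limits (degrees/s): [147.25, 147.25, 180, 180, 180, 180].

## Interface

Orientations are given as [roll, pitch, yaw] about the fixed x, y, z axes, in that order (R = Rz(yaw) Ry(pitch) Rx(roll)).
In Python, from workcell import * gives the robot as it stands.
- The arm moves only by the shell command python3 -m handwheel 'ROWS' [FORCE]. ROWS is a JSON object of lists of equal length, an entry for each row: "gripper": the closure, from 0 (fully open) to 1 (shut); "offset": the shift along the tool's x, y, z in mm, a list of three; "rot": the turn, a rotation vector about the tool's x, y, z in degrees, a list of three. A call has 1 to 5 rows; each row is the pose to reach, as a shift and turn from the pose commanded when the call began, along the tool's axes at that moment; what a row does not reach only later rows make up. A row lasts 1/12 s, in which the tool goes at most 41.7 mm and 7.16 degrees, less where a joint would pass 70% of its speed; a pose out of reach is approached as far as the arm can. A call with a gripper value outside its range is refused whole. The fingers move at their own pace and stop on an object; FORCE is the grip in N (left out, the last holds). Time passes only in rows, so rows that repeat a pose let the fingers close. It gives the time, the measured TCP pose, the force and the opening at its end, in the units of the state.
- state(): the state, without advancing time (a new reading comes with each control period).
- grab_frame(name): name is "side" or "top"; returns the picture (480x640x3 uint8, red, green, blue); there is no depth.
- camera_params(name): a dict with "fx", "fy", "cx", "cy" (pixels), "position" and "attitude" of the camera in the world. Camera axes: x right, y up, looking along -z (the intrinsics and any distortion apply to the point x, -y, -z); pixel columns grow to the right and rows downward; lengths in mm; the calibration is good to about 2 mm. A picture is of the moment at which its call begins. camera_params takes no time and is no camera call.
- job_done(): hands the job in, once; it reports no verdict.
The state is a dict: "time_s": time; "qpos": joint angles; "qvel": joint speeds; "effort": joint torques, N m; "ee_pos": TCP position; "ee_rot": TCP orientation; "force": force on the tool from outside, world axes, zero at the start; "torque": the same for the moment, N m; "gripper_width": finger opening in mm.
Only numpy, scipy, OpenCV 4.12 (cv2) and the standard library are available. Lean on these libraries where they do the work, as an engineer would, in place of code of your own. Each camera call takes 0.05 s, during which the arm holds its last target.

## Working session

There is one attempt and no reset: what is moved stays moved. The work goes in short steps, Python scripts to look and compute and a shell command to move; the robot and the scene stay as the last step left them, time stands still between calls to the robot, and variables do not carry over. Pictures are saved under pics/ and viewed, and the job is handed in when it is done.

```bash
mkdir -p pics; ls; python3 - <<'E'
from workcell import *
import cv2
for n in("top","side"):
    print(camera_params(n)); cv2.imwrite(f"pics/{n}0.png",grab_frame(n)[:,:,::-1])
print(state())
E
```

```text
pics
{'fx': 490.87761570038043, 'fy': 490.87761570038043, 'cx': 321.5975900014577, 'cy': 245.3173628802205, 'position': array([373.53898479,  47.97278429, 939.92370744]), 'attitude': array([  7.78938526,   0.710659  , -89.52866818])}
{'fx': 591.5472680411933, 'fy': 591.5472680411933, 'cx': 317.6444793255734, 'cy': 238.25310928824226, 'position': array([-331.50242198,  736.16271455,  532.52105069]), 'attitude': array([ 6.69330977e+01, -9.30578323e-02, -1.29844800e+02])}
{'time_s': 0.1, 'qpos': array([-7.11060825e+01,  1.83463428e+01,  8.97011992e+01, -1.00147873e-04,
        7.20437619e+01, -1.14552572e+00]), 'qvel': array([ 0.02569298, -0.0614648 , -0.17940152,  0.02629052, -0.00409493,
       -0.05358683]), 'effort': array([-7.48222155e-04, -4.13336778e+01, -2.32512474e+01,  7.27651594e-02,
        4.21868311e-02, -6.96172037e-05]), 'ee_pos': array([ 196.88570876, -539.74320249,  213.20866833]), 'ee_rot': array([-91.08577213,  89.90869603, 108.95370203]), 'force': array([-0.76312036, -0.22227968,  0.28970453]), 'torque': array([-0.01135072,  0.02979113,  0.03183002]), 'gripper_width': 91.18945525759142}
```

View pics/top0.png

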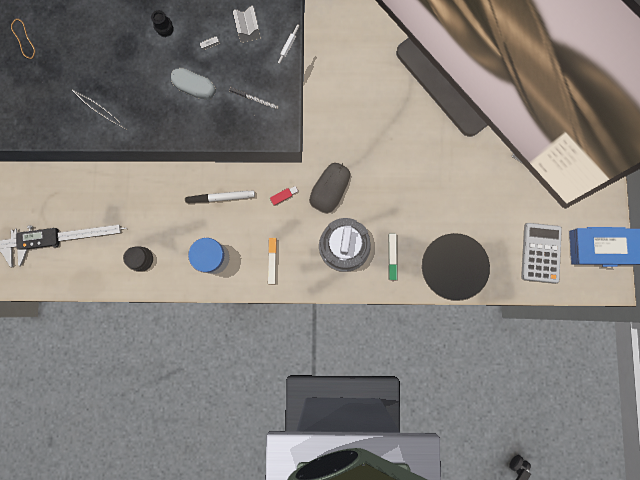

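View pics/side0.png

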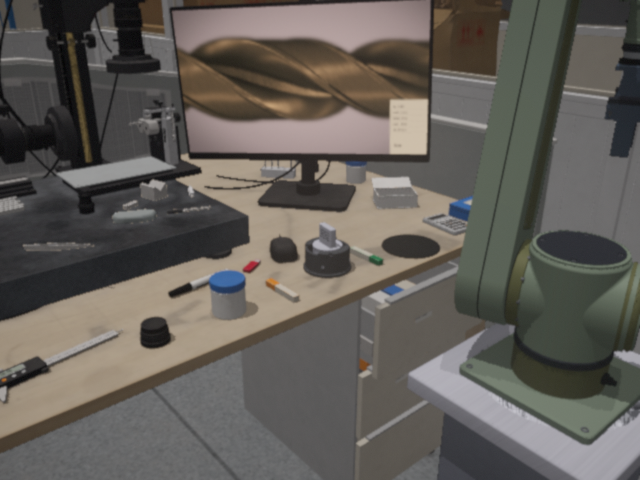

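The top view shows the holder with its bar near (345,243), the pad near (456,266) and the tub near (207,255). I'll zoom in on the holder and measure.

```bash
cat > h.py <<'E'
from workcell import *
import cv2, numpy as np
from scipy.spatial.transform import Rotation as Ro
def Rm(a): return Ro.from_euler('xyz',a,degrees=True).as_matrix()
def ray(n,uv):
    c=camera_params(n); u,v=uv
    d=Rm(c['attitude'])@np.array([(u-c['cx'])/c['fx'],-(v-c['cy'])/c['fy'],-1.])
    return np.array(c['position']),d
def onz(n,uv,z):
    p,d=ray(n,uv); return p+d*(z-p[2])/d[2]
def proj(n,P):
    c=camera_params(n); q=Rm(c['attitude']).T@(np.array(P)-c['position'])
    return np.array([c['cx']+c['fx']*q[0]/-q[2], c['cy']-c['fy']*q[1]/-q[2]])
E
python3 - <<'E'
from h import *
t=cv2.imread('pics/top0.png'); s=cv2.imread('pics/side0.png')
a=cv2.resize(t[205:285,305:385],(400,400),interpolation=cv2.INTER_NEAREST)
b=cv2.resize(s[210:290,285:365],(400,400),interpolation=cv2.INTER_NEAREST)
cv2.imwrite('pics/zoom0.png',np.hstack([a,b]))
g=cv2.cvtColor(t,cv2.COLOR_BGR2GRAY)
# pad
m=np.zeros_like(g); m[225:305,412:500]=(g[225:305,412:500]<70)*255
c=max(cv2.findContours(m,0,2)[0],key=cv2.contourArea); e=cv2.fitEllipse(c); print('pad',e,onz('top',e[0],4))
sg=cv2.cvtColor(s,cv2.COLOR_BGR2GRAY)
m=np.zeros_like(sg); m[225:265,375:448]=(sg[225:265,375:448]<60)*255
c=max(cv2.findContours(m,0,2)[0],key=cv2.contourArea); e=cv2.fitEllipse(c); print('pad side',e,onz('side',e[0],4))
print(sg[234:257:3,376:445:4])
# bar + cover
hs=cv2.cvtColor(t,cv2.COLOR_BGR2HSV)
sub=g[205:285,305:385]
print(sub[20:60:2,14:62:2])
h=hs; m=cv2.inRange(h,(95,120,60),(125,255,255)); m[:, :180]=0;m[:,240:]=0
c=max(cv2.findContours(m,0,2)[0],key=cv2.contourArea); e=cv2.fitEllipse(c); print('tub',e,onz('top',e[0],68))
E
```

```text
pad ((455.55413818359375, 266.49176025390625), (64.75016784667969, 67.08490753173828), 124.8879165649414) [ 462.39652792 -195.13957487    4.        ]
pad side ((410.66455078125, 246.1349639892578), (20.776268005371094, 55.515106201171875), 93.31275939941406) [ 455.39547589 -189.67953232    4.        ]
[[160 160 157 156 153 141 122 104 102 110 119 126 132 133 137 141 147 152]
 [157 156 155 114  60  54  54  51  51  49  50  51  64 112 135 132 133 138]
 [158 157  86  52  53  51  51  51  50  51  50  50  48  47  66 126 133 134]
 [156 151  54  51  52  51  51  50  50  51  50  50  49  49  49  53 132 133]
 [148 134  51  52  52  52  52  52  50  49  50  51  49  48  49  46 114 131]
 [134 133  70  52  51  51  49  51  50  50  51  50  49  49  47  48 115 134]
 [132 133 131  69  52  51  52  50  51  51  49  49  48  48  48  50 146 144]
 [130 134 132 131 109  67  50  50  50  48  49  48  49  47  75 142 125  77]]
[[186 189 190 191 195 106 113 113 111 114 116  82  89 117 124 124 114 116
  112 114 114 110 137 183]
 [190 190 191 195 104  84 116 114 110  96 148 242 244 221 203 206 166  81
  105 123 113 114 110
[... 1271 characters left out ...]
  94 121 175 173 166
  236 165  77  85 111 113]
 [173 108  70 114 115 112 116  84 107 225 227 231 240 184 189 188 175 176
  160  83  91 114  98 111]
 [180 159 114  83 112 113 123 115 102  83 157 225 224 226 228 235 166 149
   89 114 116  70 113  81]
 [180 186 112 190 108 124 116 113 116 112 148 240 181 176  82  88  91 115
  125 120 113 115  95  85]
 [172 172 156 110  70 112  82  94 110 112 113 111 105 108 112 120 113 114
  131 113 110 110  85 105]
 [165 167 169 140 113  76  73 112 114 113 113 112 110 113 135 112 111 115
  114 114  89  91  91 134]]
tub ((205.21559143066406, 254.2982635498047), (32.420188903808594, 33.40082931518555), 38.86455535888672) [475.10689702 268.40966644  68.        ]
```

View pics/zoom0.png

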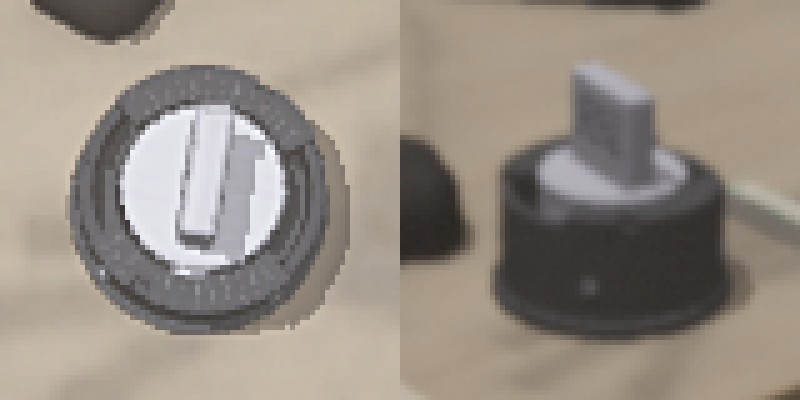

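```bash
python3 - <<'E'
from h import *
f=lambda x,y:(305+x/5-.5,205+y/5-.5)
P=onz('top',f(204,170),93); print('bar',P)
a=onz('top',f(214,106),93); b=onz('top',f(194,234.5),93); d=a-b; print('len',np.linalg.norm(d),'dir deg',np.degrees(np.arctan2(d[1],d[0])))
print('disk',onz('top',f(203.5,187),53)); print('holder top outer',onz('top',f(202,195),51))
# side bar-top face corners
g=lambda x,y:(285+(x-400)/5-.5,210+y/5-.5)
for q in [(574,66),(590,62),(655,98),(640,102)]: print(onz('side',g(*q),93))
print('side c',onz('side',g(614.5,82),93))
s=state(); print(Rm(s['ee_rot']).round(3), s['ee_pos'])
E
```

```text
bar [501.58006381  18.19517498  93.        ]
len 45.88372880062432 dir deg -8.64255895832338
disk [501.35349708  16.96055515  53.        ]
holder top outer [498.68374448  17.43358273  51.        ]
[519.93236306  20.35750543  93.        ]
[519.17601912  12.52102766  93.        ]
[473.35371382  17.81481978  93.        ]
[473.98915999  25.10059263  93.        ]
side c [496.33331083  19.06925486  93.        ]
[[-0.001  0.343 -0.939]
 [ 0.002 -0.939 -0.343]
 [-1.    -0.002 -0.   ]] [ 196.88570876 -539.74320249  213.20866833]
```

```bash
python3 -m handwheel '{"gripper":[0,0,0,0,0],"offset":[[0,-13,-15],[0,-39,-45],[0,-65,-74],[0,-91,-104],[0,-118,-134]],"rot":[[0,0,0],[0,0,0],[0,0,0],[0,0,0],[0,0,0]]}'; python3 -m handwheel '{"gripper":[0,0,0,0,0],"offset":[[0,-26,-30],[0,-52,-60],[0,-79,-89],[0,-105,-119],[0,-131,-149]],"rot":[[0,0,0],[0,0,0],[0,0,0],[0,0,0],[0,0,0]]}'
```

```text
time_s: 0.52
ee_pos: [282.8, -381.8, 213.5]
ee_rot: [-85.6, 90.0, 114.3]
force: [0.4, 0.0, -0.3]
gripper_width: 90.9
time_s: 0.93
ee_pos: [377.8, -207.4, 213.8]
ee_rot: [-35.3, 90.0, 164.8]
force: [0.6, -0.6, -0.1]
gripper_width: 91.2
```

```bash
python3 -m handwheel '{"gripper":[0,0,0,0,0],"offset":[[0,-26,-30],[0,-52,-60],[0,-79,-89],[0,-105,-119],[0,-131,-149]],"rot":[[0,0,0],[0,0,0],[0,0,0],[0,0,0],[0,0,0]]}'; python3 -m handwheel '{"gripper":[0,0,0,0,0],"offset":[[0,-20,-23],[0,-40,-43],[0,-40,-43],[0,-40,-43],[0,-40,-43]],"rot":[[5,0,0],[11,0,0],[17,0,0],[23,0,0],[27.6,0,0]]}'
cat > st.py <<'E'
from h import *
import sys
s=state(); R=Rm(s['ee_rot'])
print('t',s['time_s'],'p',s['ee_pos'].round(1),'F',s['force'].round(1),'T',s['torque'].round(2),'w',round(s['gripper_width'],1),'j',s['qpos'].round(1))
print('yang',np.degrees(np.arctan2(R[1,1],R[0,1])).round(2),'down',R[:,0].round(4))
if len(sys.argv)>3:
    print('to target tool offset',(R.T@(np.array([float(a) for a in sys.argv[1:4]])-s['ee_pos'])).round(1))
E
python3 st.py 499 18.5 150
```

```text
time_s: 1.35
ee_pos: [472.9, -33.2, 213.8]
ee_rot: [11.9, 90.0, -148.0]
force: [0.9, -0.3, 0.1]
gripper_width: 91.4
time_s: 1.77
ee_pos: [499.2, 17.9, 213.3]
ee_rot: [14.5, 89.9, -173.2]
force: [-0.5, 0.3, -1.2]
gripper_width: 91.4
t 1.7667 p [499.2  17.9 213.3] F [-0.5  0.3 -1.2] T [ 0.04 -0.03  0.01] w 91.4 j [ 0.7 11.6 99.1 -0.  69.4 98.5]
yang -97.74 down [-1.4e-03 -2.0e-04 -1.0e+00]
to target tool offset [63.3 -0.6  0.2]
```

```bash
python3 -m handwheel '{"gripper":[0.3,0.5,0.5,0.5,0.5],"offset":[[30,0,0],[60,0,0],[90,0,0],[105,0,0],[105,0,0]],"rot":[[0,0,0],[0,0,0],[0,0,0],[0,0,0],[0,0,0]]}'; python3 st.py; python3 - <<'E'
from h import *
t=grab_frame('top');s=grab_frame('side')
a=cv2.resize(t[195:295,295:395],(400,400),interpolation=cv2.INTER_NEAREST)
b=cv2.resize(s[190:290,275:375],(400,400),interpolation=cv2.INTER_NEAREST)
cv2.imwrite('pics/z1.png',np.hstack([a,b])[:,:,::-1])
E
```

```text
time_s: 2.18
ee_pos: [496.2, 17.1, 105.2]
ee_rot: [8.8, 89.5, -178.7]
force: [-0.9, 0.0, 0.6]
gripper_width: 60.7
t 2.1833 p [496.2  17.1 105.2] F [-0.9  0.   0.6] T [0.01 0.04 0.04] w 60.7 j [  0.7  17.3 108.5  -0.   54.7  98.2]
yang -97.55 down [-8.9e-03 -2.0e-04 -1.0e+00]
```

View pics/z1.png

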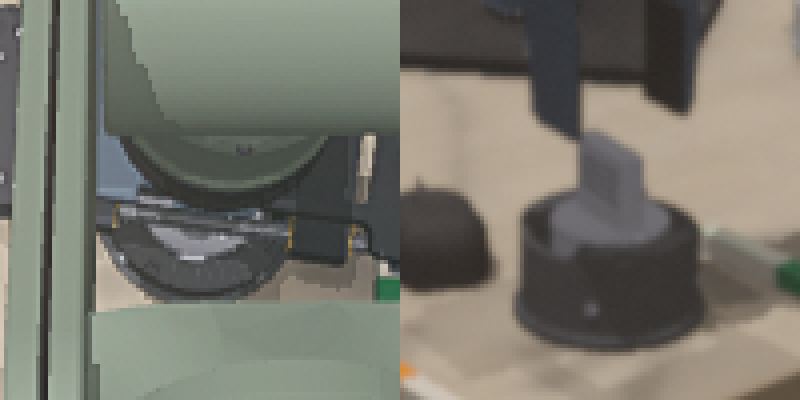

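```bash
python3 - <<'E'
from h import *
s=state();R=Rm(s['ee_rot']);p=s['ee_pos'];y=R[:,1]
f=lambda q:400+(q-[275,190])*[4,4]*1.0*[1,1]-[0,0]
def z(P): q=proj('side',P); return (400+(q[0]+.5-275)*4,(q[1]+.5-190)*4)
w=s['gripper_width']/2
print('left outer',z(p-y*(w+13.5)),'right inner',z(p+y*w))
for e in(-16,16): print(z(p-y*(w+13.5)+R[:,2]*e),z(p+y*w+R[:,2]*e))
E
```

```text
left outer (np.float64(542.3393452048094), np.float64(129.00998924209262)) right inner (np.float64(654.9753932991805), np.float64(103.29290994032499))
(np.float64(525.3701918351205), np.float64(118.98912181878279)) (np.float64(637.3020124804741), np.float64(93.81090686574328))
(np.float64(559.6774860053799), np.float64(139.24875640648986)) (np.float64(673.0223972404692), np.float64(112.97536677264588))
```

```bash
python3 - <<'E'
from h import *
t=grab_frame('top');s=grab_frame('side')
cv2.imwrite('pics/s2.png',s[:,:,::-1]);cv2.imwrite('pics/t2.png',t[:,:,::-1])
b=cv2.resize(s[190:255,300:380],None,fx=9,fy=9,interpolation=cv2.INTER_CUBIC)
cv2.imwrite('pics/z2.png',b[:,:,::-1])
b=cv2.resize(t[220:275,300:400],None,fx=8,fy=8,interpolation=cv2.INTER_CUBIC)
cv2.imwrite('pics/z2t.png',b[:,:,::-1])
E
```

```text
(no output)
```

View pics/z2.png

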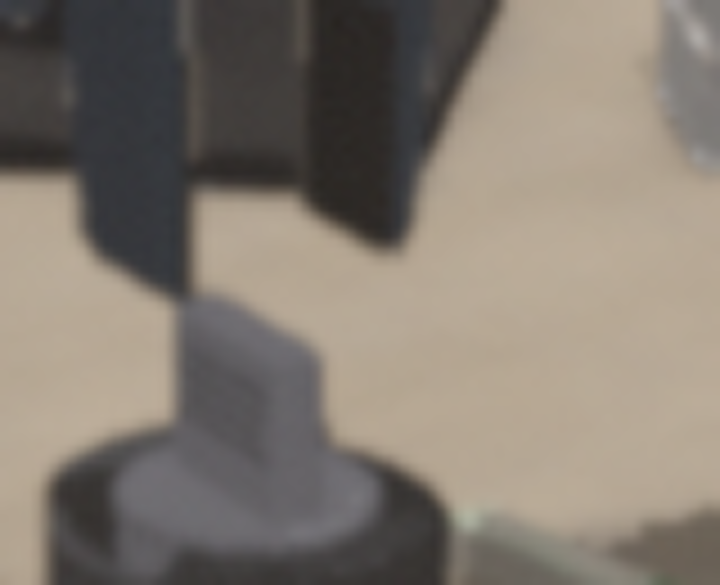

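View pics/z2t.png

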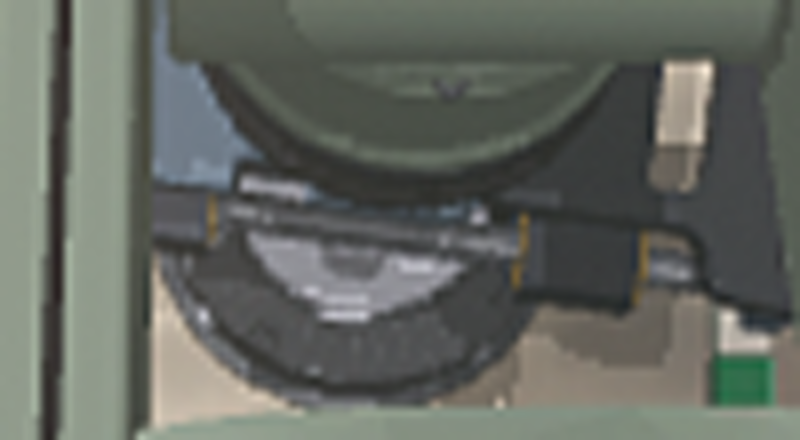

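```bash
python3 - <<'E'
from h import *
print(onz('side',(327.05,226.6),93),onz('side',(327.4,226),93))
from scipy.optimize import least_squares
# two-view: bar top centre
P=least_squares(lambda P:np.r_[proj('top',P)-(345.3,238.55),proj('side',P)-(327.2,226.3)],[500,18,93]); print(P.x,P.fun)
P=least_squares(lambda P:np.r_[proj('top',[*P,93])-(345.3,238.55),proj('side',[*P,93])-(327.2,226.3)],[500,18]); print(P.x,P.fun)
E
```

```text
[493.94495701  22.04268197  93.        ] [495.92770592  19.41830373  93.        ]
[501.14767311  17.3048719   90.3326946 ] [ 0.45484715  0.4253217  -0.7107452  -0.06319172]
[500.34074918  17.85676371] [ 0.19301139  0.65415611 -0.6474464  -1.11906284]
```

```bash
python3 st.py 500 18.2 62
```

```text
t 2.3833 p [500.5  17.1 110.3] F [ 1.3 -1.   0.7] T [ 0.05 -0.02 -0.04] w 46.6 j [  0.6  17.  108.1  -0.   54.8  98.2]
yang -97.56 down [ 2.8e-03 -1.0e-04 -1.0e+00]
to target tool offset [48.2 -1.   0.8]
```

```bash
python3 -m handwheel '{"gripper":[0.5,0.5,0.5,0.5,0.5],"offset":[[15,0,0],[30,-1,0],[42,-1,0],[47,-1,0],[47,-1,0]],"rot":[[0,0,0],[0,0,0],[0,0,0],[0,0,0],[0,0,0]]}'; python3 -m handwheel '{"gripper":[0.5],"offset":[[0,0,0]],"rot":[[0,0,0]]}';python3 st.py 500 18.2 62
python3 - <<'E'
from h import *
s=grab_frame('side')
b=cv2.resize(s[190:255,290:370],None,fx=9,fy=9,interpolation=cv2.INTER_CUBIC)
cv2.imwrite('pics/z3.png',b[:,:,::-1])
E
```

```text
time_s: 2.8
ee_pos: [499.6, 18.1, 62.1]
ee_rot: [93.7, 90.0, -93.9]
force: [0.4, 0.4, 0.2]
gripper_width: 45.6
time_s: 2.88
ee_pos: [500.3, 18.1, 62.9]
ee_rot: [-174.4, 89.9, -1.9]
force: [-0.9, -0.9, -0.9]
gripper_width: 45.3
t 2.8833 p [500.3  18.1  62.9] F [-0.9 -0.9 -0.9] T [ 0.01 -0.   -0.02] w 45.3 j [  0.8  20.3 111.4  -0.   48.1  98.3]
yang -97.56 down [ 1.9e-03 -1.0e-04 -1.0e+00]
to target tool offset [ 0.9 -0.   0.3]
```

View pics/z3.png

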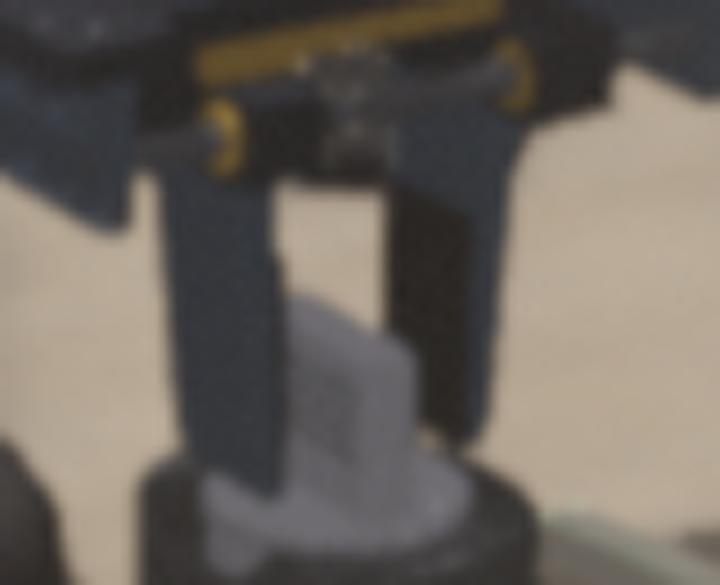

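The zoomed side view shows the fingers on either side of the bar (bar near pixel 330,230), with the tips just above the cover top. I'll close gently first to check centring.

```bash
for i in 1; do python3 -m handwheel '{"gripper":[0.9,0.9,0.9,0.9,0.9],"offset":[[0,0,0],[0,0,0],[0,0,0],[0,0,0],[0,0,0]],"rot":[[0,0,0],[0,0,0],[0,0,0],[0,0,0],[0,0,0]]}' 10; done; python3 st.py;  python3 -m handwheel '{"gripper":[1,1,1],"offset":[[0,0,0],[0,0,0],[0,0,0]],"rot":[[0,0,0],[0,0,0],[0,0,0]]}' 10;python3 st.py
```

```text
time_s: 3.35
ee_pos: [499.6, 17.8, 62.2]
ee_rot: [129.6, 89.9, -57.9]
force: [-0.2, -4.6, 1.6]
gripper_width: 15.4
t 3.35 p [499.6  17.8  62.2] F [-0.2 -4.6  1.6] T [-0.89 -0.04 -0.06] w 15.4 j [ 8.000e-01  2.040e+01  1.115e+02 -1.000e-01  4.810e+01  9.830e+01]
yang -97.54 down [ 5.e-04 -7.e-04 -1.e+00]
time_s: 3.6
ee_pos: [499.6, 17.6, 62.2]
ee_rot: [115.8, 89.9, -71.7]
force: [-1.3, -4.9, 3.4]
gripper_width: 14.0
t 3.6 p [499.6  17.6  62.2] F [-1.3 -4.9  3.4] T [-0.74  0.14  0.04] w 14.0 j [ 7.000e-01  2.040e+01  1.115e+02 -1.000e-01  4.810e+01  9.830e+01]
yang -97.53 down [ 3.e-04 -1.e-03 -1.e+00]
```

```bash
python3 -m handwheel '{"gripper":[1,1,1,1],"offset":[[0,0.5,0],[0,1,0],[0,1,0],[0,1,0]],"rot":[[0,0,0],[0,0,0],[0,0,0],[0,0,0]]}' 10;python3 st.py;python3 -m handwheel '{"gripper":[1,1,1,1],"offset":[[0,0,0],[0,0,0],[0,0,0],[0,0,0]],"rot":[[0,0,0],[0,0,0],[0,0,0],[0,0,0]]}' 45;python3 st.py
```

```text
time_s: 3.93
ee_pos: [499.6, 17.5, 62.1]
ee_rot: [-133.2, 90.0, 39.2]
force: [0.5, 0.4, 3.9]
gripper_width: 13.8
t 3.9333 p [499.6  17.5  62.1] F [0.5 0.4 3.9] T [0.04 0.06 0.01] w 13.8 j [  0.7  20.4 111.5   0.   48.1  98.2]
yang -97.58 down [ 7.e-04  5.e-04 -1.e+00]
time_s: 4.27
ee_pos: [499.6, 17.4, 62.1]
ee_rot: [-140.1, 90.0, 32.4]
force: [0.3, -0.0, 4.3]
gripper_width: 14.1
t 4.2667 p [499.6  17.4  62.1] F [ 0.3 -0.   4.3] T [0.34 0.04 0.04] w 14.1 j [  0.7  20.4 111.5   0.   48.   98.2]
yang -97.57 down [ 7.e-04  4.e-04 -1.e+00]
```

```bash
python3 -m handwheel '{"gripper":[1,1,1,1,1],"offset":[[1.5,0,0],[3,0,0],[4.5,0,0],[6,0,0],[6,0,0]],"rot":[[0,0,0],[0,0,0],[0,0,0],[0,0,0],[0,0,0]]}' 50;python3 -m handwheel '{"gripper":[1],"offset":[[0,0,0]],"rot":[[0,0,0]]}';python3 st.py
```

```text
time_s: 4.68
ee_pos: [499.6, 17.4, 56.0]
ee_rot: [-139.6, 90.0, 32.8]
force: [0.1, 1.3, 8.3]
gripper_width: 13.5
time_s: 4.77
ee_pos: [499.6, 17.4, 56.2]
ee_rot: [-138.6, 90.0, 33.8]
force: [-0.6, 1.6, 6.9]
gripper_width: 13.4
t 4.7667 p [499.6  17.4  56.2] F [-0.6  1.6  6.9] T [0.44 0.06 0.01] w 13.4 j [  0.7  20.8 111.9   0.   47.2  98.2]
yang -97.57 down [ 7.e-04  4.e-04 -1.e+00]
```

```bash
python3 -m handwheel '{"gripper":[1,1,1,1,1],"offset":[[0.5,0,0],[0.5,0,0],[0.5,0,0],[0.5,0,0],[0.5,0,0]],"rot":[[-3,0,0],[-6,0,0],[-10,0,0],[-14,0,0],[-18,0,0]]}' 55;python3 st.py
```

```text
time_s: 5.18
ee_pos: [499.7, 17.0, 55.8]
ee_rot: [150.9, 89.9, -18.5]
force: [-0.8, 0.2, 7.4]
gripper_width: 13.4
t 5.1833 p [499.7  17.   55.8] F [-0.8  0.2  7.4] T [ 0.04 -0.02 -0.09] w 13.4 j [  0.6  20.9 111.9  -0.   47.1  80. ]
yang -79.38 down [ 9.e-04 -3.e-04 -1.e+00]
```

Low torque (0.09 N·m), so it's turning freely. I'll continue.

```bash
python3 -m handwheel '{"gripper":[1,1,1,1,1],"offset":[[0,0,0],[0,0,0],[0,0,0],[0,0,0],[0,0,0]],"rot":[[-6,0,0],[-12,0,0],[-18,0,0],[-24,0,0],[-30,0,0]]}' 55;python3 st.py;python3 -m handwheel '{"gripper":[1,1,1,1,1],"offset":[[0,0,0],[0,0,0],[0,0,0],[0,0,0],[0,0,0]],"rot":[[-6,0,0],[-12,0,0],[-18,0,0],[-24,0,0],[-30,0,0]]}' 55;python3 st.py; python3 -m handwheel '{"gripper":[1,1,1],"offset":[[0,0,0],[0,0,0],[0,0,0]],"rot":[[-4,0,0],[-8,0,0],[-8,0,0]]}' 55;python3 st.py
python3 - <<'E'
from h import *
s=grab_frame('side')
b=cv2.resize(s[190:265,280:370],None,fx=8,fy=8,interpolation=cv2.INTER_CUBIC)
cv2.imwrite('pics/z4.png',b[:,:,::-1])
E
```

```text
time_s: 5.6
ee_pos: [499.8, 16.9, 55.8]
ee_rot: [119.8, 89.9, -19.5]
force: [-0.2, 0.6, 7.1]
gripper_width: 13.8
t 5.6 p [499.8  16.9  55.8] F [-0.2  0.6  7.1] T [-0.    0.05 -0.14] w 13.8 j [  0.6  20.9 111.9  -0.   47.1  49.9]
yang -49.28 down [ 1.e-03 -4.e-04 -1.e+00]
time_s: 6.02
ee_pos: [499.8, 16.9, 55.8]
ee_rot: [87.5, 89.9, -21.7]
force: [-1.0, 0.4, 7.9]
gripper_width: 13.7
t 6.0167 p [499.8  16.9  55.8] F [-1.   0.4  7.9] T [-0.08  0.01 -0.13] w 13.7 j [  0.6  20.9 111.9  -0.   47.1  19.9]
yang -19.28 down [ 1.e-03 -4.e-04 -1.e+00]
time_s: 6.27
ee_pos: [499.8, 16.9, 55.8]
ee_rot: [75.5, 89.9, -25.9]
force: [0.5, -0.1, 6.7]
gripper_width: 13.5
t 6.2667 p [499.8  16.9  55.8] F [ 0.5 -0.1  6.7] T [ 0.02 -0.03  0.04] w 13.5 j [  0.6  20.9 111.9  -0.   47.1  12.1]
yang -11.42 down [ 1.e-03 -5.e-04 -1.e+00]
```

View pics/z4.png

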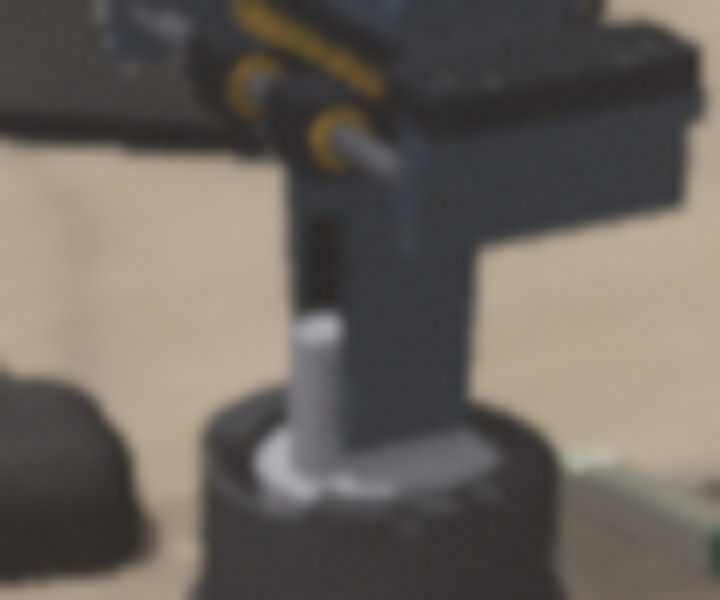

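The picture shows the bar (centre near pixel 320,238) turned with the gripper. It has gone 86°, so I'll lift slowly.

```bash
python3 -m handwheel '{"gripper":[1,1,1,1,1],"offset":[[-4,0,0],[-8,0,0],[-12,0,0],[-16,0,0],[-20,0,0]],"rot":[[0,0,0],[0,0,0],[0,0,0],[0,0,0],[0,0,0]]}' 55;python3 st.py
```

```text
time_s: 6.73
ee_pos: [498.0, 17.1, 74.6]
ee_rot: [-76.4, 89.8, -178.0]
force: [0.5, -0.4, -3.6]
gripper_width: 13.7
t 6.7333 p [498.   17.1  74.6] F [ 0.5 -0.4 -3.6] T [-0.04 -0.1   0.03] w 13.7 j [  0.6  19.4 110.7  -0.   50.   12.2]
yang -11.57 down [-3.4e-03 -1.0e-04 -1.0e+00]
```

```bash
python3 -m handwheel '{"gripper":[1,1,1,1,1],"offset":[[-10,0,0],[-25,0,0],[-45,0,0],[-60,0,0],[-65,0,0]],"rot":[[0,0,0],[0,0,0],[0,0,0],[0,0,0],[0,0,0]]}' 55;python3 -m handwheel '{"gripper":[1,1],"offset":[[0,0,0],[0,0,0]],"rot":[[0,0,0],[0,0,0]]}';python3 st.py 460 -193 140
python3 - <<'E'
from h import *
s=grab_frame('side');cv2.imwrite('pics/s5.png',s[:,:,::-1])
E
```

```text
time_s: 7.15
ee_pos: [500.5, 17.2, 142.9]
ee_rot: [101.2, 89.8, -0.4]
force: [0.5, 0.6, -3.3]
gripper_width: 13.6
time_s: 7.32
ee_pos: [498.8, 17.2, 140.0]
ee_rot: [-72.3, 89.9, -173.8]
force: [-0.6, -0.5, -3.9]
gripper_width: 14.0
t 7.3167 p [498.8  17.2 140. ] F [-0.6 -0.5 -3.9] T [-0.04 -0.06 -0.04] w 14.0 j [  0.7  15.1 105.8  -0.   59.1  12.2]
yang -11.55 down [-1.e-03 -1.e-04 -1.e+00]
to target tool offset [1.000e-01 4.100e+00 2.137e+02]
```

View pics/s5.png

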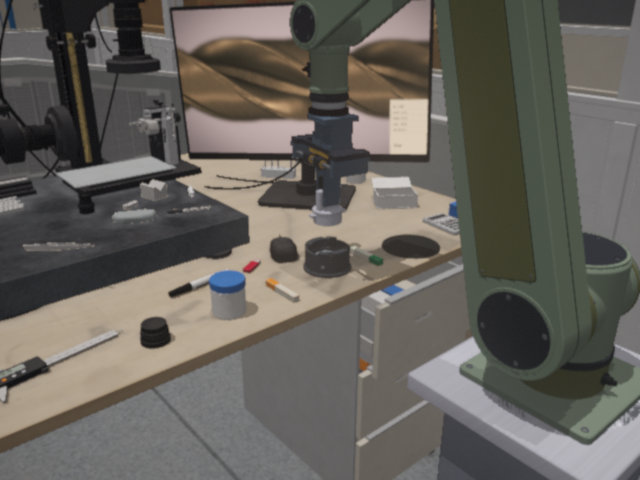

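The side view shows the cover upright in the gripper at (327,213), clear of the empty holder at (327,257). Next I'll carry it to the pad.

```bash
python3 -m handwheel '{"gripper":[1,1,1,1,1],"offset":[[0,0,8],[0,1,25],[0,2,48],[0,2,74],[0,2,100]],"rot":[[0,0,0],[0,0,0],[0,0,0],[0,0,0],[0,0,0]]}' 55;python3 -m handwheel '{"gripper":[1,1,1,1,1],"offset":[[0,0,26],[0,1,52],[0,2,78],[0,2,100],[0,2,114]],"rot":[[0,0,0],[0,0,0],[0,0,0],[0,0,0],[0,0,0]]}';python3 -m handwheel '{"gripper":[1,1],"offset":[[0,0,0],[0,0,0]],"rot":[[0,0,0],[0,0,0]]}';python3 st.py 460 -193 42
python3 - <<'E'
from h import *
s=grab_frame('side');t=grab_frame('top')
cv2.imwrite('pics/z6.png',np.hstack([s[120:420,300:640],t[120:420,300:640]])[:,:,::-1])
E
```

```text
time_s: 7.78
ee_pos: [480.2, -82.4, 139.4]
ee_rot: [-77.7, 89.9, -179.2]
force: [0.2, -0.3, -3.6]
gripper_width: 13.9
time_s: 8.2
ee_pos: [459.0, -195.6, 139.4]
ee_rot: [-70.9, 89.9, -172.5]
force: [-0.6, 0.1, -4.4]
gripper_width: 13.6
time_s: 8.37
ee_pos: [459.5, -193.8, 139.6]
ee_rot: [-109.4, 89.9, 148.9]
force: [0.2, 0.4, -4.7]
gripper_width: 13.5
t 8.3667 p [ 459.5 -193.8  139.6] F [ 0.2  0.4 -4.7] T [ 0.05 -0.09  0.04] w 13.5 j [-24.2  15.2 105.8   0.   59.1 -12.5]
yang -11.68 down [-0.0018  0.0011 -1.    ]
to target tool offset [97.6  0.5 -0.8]
```

View pics/z6.png

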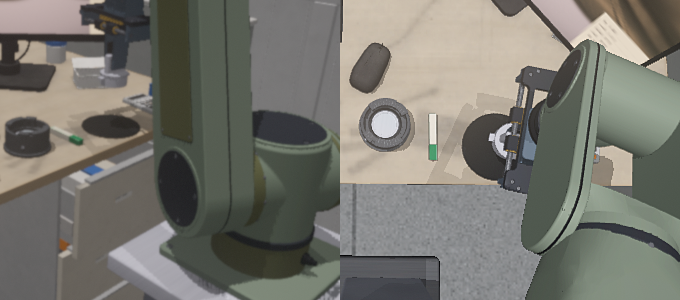

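The cover is over the pad in both views. I'll lower it.

```bash
python3 -m handwheel '{"gripper":[1,1,1,1,1],"offset":[[12,0,0],[35,0,0],[58,0,0],[76,0,0],[84,0,0]],"rot":[[0,0,0],[0,0,0],[0,0,0],[0,0,0],[0,0,0]]}';python3 -m handwheel '{"gripper":[1,1,1,1],"offset":[[4,0,0],[8,0,0],[11,0,0],[11,0,0]],"rot":[[0,0,0],[0,0,0],[0,0,0],[0,0,0]]}';python3 -m handwheel '{"gripper":[1,1],"offset":[[0,0,0],[0,0,0]],"rot":[[0,0,0],[0,0,0]]}';python3 st.py 460 -193 40
python3 - <<'E'
from h import *
s=grab_frame('side');
cv2.imwrite('pics/z7.png',cv2.resize(s[180:270,370:470],None,fx=6,fy=6)[:,:,::-1])
E
```

```text
time_s: 8.88
ee_pos: [458.9, -191.6, 54.1]
ee_rot: [-103.8, 89.7, 154.7]
force: [-0.0, 0.6, -3.9]
gripper_width: 13.6
time_s: 9.22
ee_pos: [460.8, -193.3, 45.7]
ee_rot: [76.5, 90.0, -25.1]
force: [0.4, 0.2, -3.8]
gripper_width: 13.5
time_s: 9.38
ee_pos: [460.9, -193.5, 46.1]
ee_rot: [74.5, 89.9, -27.0]
force: [0.2, -0.3, -4.4]
gripper_width: 13.9
t 9.3833 p [ 460.9 -193.5   46.1] F [ 0.2 -0.3 -4.4] T [ 0.02 -0.1   0.01] w 13.9 j [-24.1  21.6 112.6  -0.   45.7 -12.5]
yang -11.56 down [ 1.3e-03 -7.0e-04 -1.0e+00]
to target tool offset [ 6.1 -1.  -0.3]
```

View pics/z7.png

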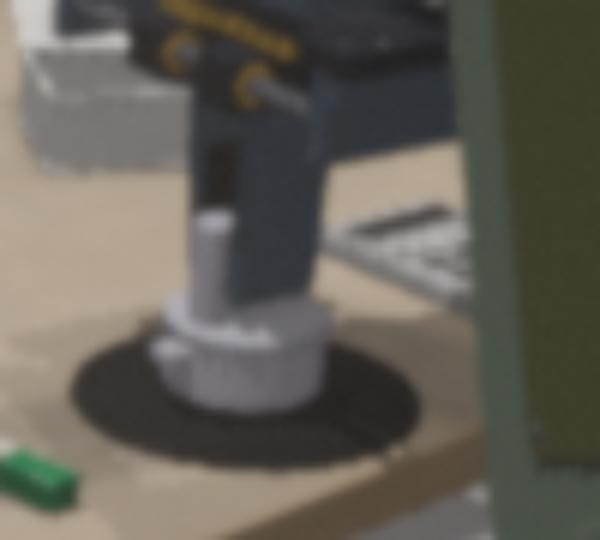

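The cover hangs upright, centred over the pad. I'll lower it in small steps until it makes contact.

```bash
python3 -m handwheel '{"gripper":[1,1,1,1],"offset":[[2,0,0],[4,0,0],[5,0,0],[5,0,0]],"rot":[[0,0,0],[0,0,0],[0,0,0],[0,0,0]]}';python3 -m handwheel '{"gripper":[1,1],"offset":[[1,0,0],[1,0,0]],"rot":[[0,0,0],[0,0,0]]}';python3 st.py
```

```text
time_s: 9.77
ee_pos: [460.3, -193.3, 40.3]
ee_rot: [-77.9, 90.0, -179.4]
force: [0.7, -0.3, -4.1]
gripper_width: 13.7
time_s: 9.93
ee_pos: [460.4, -193.4, 40.1]
ee_rot: [45.8, 90.0, -55.8]
force: [-1.3, 0.9, 4.1]
gripper_width: 14.1
t 9.9333 p [ 460.4 -193.4   40.1] F [-1.3  0.9  4.1] T [ 0.13  0.35 -0.  ] w 14.1 j [-24.1  22.1 113.   -0.   44.9 -12.5]
yang -11.56 down [ 1.e-04 -2.e-04 -1.e+00]
```

Contact: the vertical force changed sign to +4 N. I'll release with a low force and open fully, then retreat straight up.

```bash
python3 -m handwheel '{"gripper":[0.8,0.75,0.7,0.65,0.6],"offset":[[0,0,0],[0,0,0],[0,0,0],[0,0,0],[0,0,0]],"rot":[[0,0,0],[0,0,0],[0,0,0],[0,0,0],[0,0,0]]}' 20;python3 -m handwheel '{"gripper":[0.5,0.5],"offset":[[0,0,0],[0,0,0]],"rot":[[0,0,0],[0,0,0]]}';python3 st.py;python3 -m handwheel '{"gripper":[0.5,0.5,0.5,0.5,0.5],"offset":[[-6,0,0],[-20,0,0],[-45,0,0],[-75,0,0],[-105,0,0]],"rot":[[0,0,0],[0,0,0],[0,0,0],[0,0,0],[0,0,0]]}';python3 -m handwheel '{"gripper":[0.5,0.5,0.5,0.5,0.5],"offset":[[-20,0,0],[-40,0,0],[-50,0,0],[-50,0,0],[-50,0,0]],"rot":[[0,0,0],[0,0,0],[0,0,0],[0,0,0],[0,0,0]]}';python3 st.py
python3 - <<'E'
from h import *
s=grab_frame('side');t=grab_frame('top')
cv2.imwrite('pics/s8.png',s[:,:,::-1])
cv2.imwrite('pics/z8.png',np.hstack([cv2.resize(s[180:270,370:470],(400,360)),cv2.resize(t[220:310,400:500],(400,360))])[:,:,::-1])
E
```

```text
time_s: 10.35
ee_pos: [460.5, -193.3, 39.4]
ee_rot: [63.7, 90.0, -37.9]
force: [0.1, 0.3, -0.4]
gripper_width: 35.1
time_s: 10.52
ee_pos: [460.4, -193.4, 39.4]
ee_rot: [24.3, 90.0, -77.2]
force: [0.0, -0.5, -0.7]
gripper_width: 44.7
t 10.5167 p [ 460.4 -193.4   39.4] F [ 0.  -0.5 -0.7] T [-0.04 -0.07  0.02] w 44.7 j [-24.1  22.1 113.   -0.   44.8 -12.5]
yang -11.56 down [ 0.e+00 -1.e-04 -1.e+00]
time_s: 10.93
ee_pos: [459.9, -193.1, 145.7]
ee_rot: [-97.7, 89.9, 160.8]
force: [-0.6, -1.1, -0.7]
gripper_width: 45.5
time_s: 11.35
ee_pos: [460.2, -193.2, 194.3]
ee_rot: [54.6, 90.0, -47.0]
force: [0.2, -0.1, -0.8]
gripper_width: 45.4
t 11.35 p [ 460.2 -193.2  194.3] F [ 0.2 -0.1 -0.8] T [-0.03 -0.08 -0.01] w 45.4 j [-24.1  12.3 101.1  -0.   66.6 -12.5]
yang -11.56 down [ 1.e-04 -2.e-04 -1.e+00]
```

View pics/z8.png

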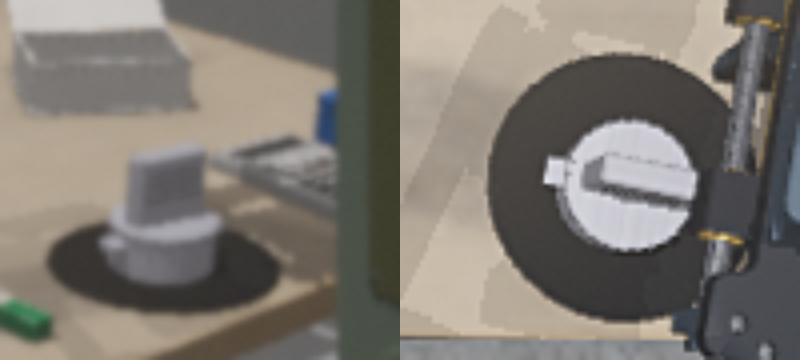

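View pics/s8.png

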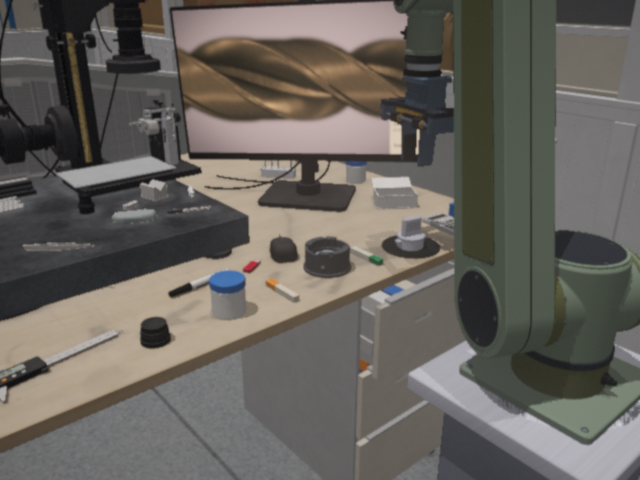

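The cover stands upright in the middle of the pad, at (410,237) in the side view. The holder at (327,257) is open, the tub at (228,295) hasn't moved, and the gripper is clear. I'll hand the job in.

```bash
python3 -c "
from workcell import *
print(job_done())"
```

```text
the job is handed in; nothing more can be done
None
```

The filter holder is open and the cover is standing upright, bar on top, in the middle of the rubber pad. I handed the job in at about 11.5 s of the 45 s allowed.

- **What I did:** I gripped the bar and pressed the cover down about 6 mm. I turned it 86° anticlockwise while it was down (torque peaked near 0.14 N·m) and lifted it straight off. The wrist then read 3.6 N, which matches the cover's weight. I lowered it onto the pad until it touched, released it and backed straight up about 155 mm.
- **Last checks:** Both views showed the cover upright near the pad's centre, with the gripper clear. In the side view the holder was empty and the tub stood in its original place. The wrist force was about zero after release. Job hand-in reports no verdict, so I don't have the judge's result.
- **Disagreements:** The two cameras differed by up to about 9 mm on the pad's centre and 5 mm on the bar. I used values in between, and correcting about 1 mm of sideways error removed the side force when I gripped the bar. I never measured the cover's depth or angle directly. Those figures come from the arm's readings, which assume the bar didn't slip in the grip.

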